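# Unbolt the keeper arm over a blower and swing it open

## Task

The small blower in the holding fixture has passed its test and must be freed for removal. Draw the fixture's lock bolt straight back, away from the arm, until it stops, then swing the keeper arm round to its open stop so that the blower is uncovered. Leave the bolt drawn and the arm open, let go, and leave the blower lying in the fixture and the tools round it undisturbed.

Things in the scene. Friction and masses are not known exactly. Their poses are not given: they have to be found in the camera images.
- holding_fixture: Fixed aluminium base plate 220 x 120 x 10 mm, blower between eight short pins. Origin at bench height under the blower's middle; plate spans x -132..+88, y -60..+60 mm. +x runs from the bolt end (near the robot) to the arm's pivot post (far), +y to the left, z up. Dark bolt housing: x -120..-74, y -35..+1 mm, 56 mm high; thin rest pin at (-60, +14.5) mm, 56 mm high.
- keeper_pivot (a point): Axis of the keeper arm, 52 mm above the bench, at fixture (+62, 0) mm. The arm turns level about the vertical through this point.
- keeper_arm (a joint): Angle of the flat steel arm (18 mm wide, 46 to 58 mm above the bench, 130 mm long from its pivot). 0 = closed, over the blower, pointing along the fixture's -x. Grows as the free end swings to the fixture's -y (anticlockwise from above) to the open stop at 1.6 rad. Friction 0.12 N m; stays where left. With the lock bolt in, it turns no more than about 0.03 rad.
- keeper_knob (a point): Black upright hand knob on the keeper arm, 19 mm in diameter, standing from 58 to 105 mm above the bench, 100 mm from the pivot. This point is on the knob's axis, 81 mm above the bench. Closed, it is at fixture (-38, 0) mm.
- lock_bolt (a joint): Travel (m) of the steel bolt, 76 x 12 x 12 mm, 46 to 58 mm above the bench, along y = -17 mm of the fixture. 0 = fully in: its tongue stands beside the arm's free end and blocks it. Grows as it is drawn along the fixture's -x to its stop at 0.032; the arm is free from about 0.028. Friction 2 N, no spring, stays where left.
- bolt_knob (a point): Black upright knob on the lock bolt, 19 mm in diameter, standing from 58 to 105 mm above the bench. This point is on its axis, 81 mm above the bench; with the bolt fully in it is at fixture (-106, -17) mm.
- held_blower: Small black radial blower about 78 x 84 x 29 mm lying in the fixture under the arm, loose between the pins; its origin is on its underside, its top about 39 mm above the bench. It is to stay there.
- tachometer: Orange hand-held meter, 54 x 114 x 30 mm, lying on the thin mat right of the fixture, nearer to the robot; origin at the centre of its underside. Bystander.
- screwdriver: Screwdriver with a yellow handle, 160 mm long, 22 mm thick, lying on the bench near the front edge at the left; origin at the centre of its underside. Bystander.
- brush: Dark brush, 132 mm long, 20 mm high, lying on the mat right of the fixture, farther from the robot; origin at the centre of its underside. Bystander.

How it is judged:
On the way, in this order (a step that is already met when the one before it is completed fails the run):
1. the lock bolt is drawn back (27 mm or more) while the arm is still closed (value of joint lock_bolt above 0.027 m and value of joint keeper_arm below 0.2 rad), for 0.1 s.
2. the keeper arm is swung to its open stop (beyond 1.45 rad) (value of joint keeper_arm above 1.45 rad), for 0.1 s.
At the end, for the whole second after the job is handed in: the keeper arm stands at its open stop (beyond 1.45 of 1.6 rad), the lock bolt is drawn back (27 mm or more of 32), and the blower lies at rest in the fixture within 15 mm of where it was (value of joint keeper_arm above 1.45 rad and value of joint lock_bolt above 0.027 m and z of held_blower in the frame of holding_fixture below 0.013 m and distance of held_blower from where it was at the start of the episode below 0.015 m and linear speed of held_blower below 0.02 m/s); the robot touches nothing.
It fails at once if the blower in the fixture is lifted or tipped (distance of held_blower from where it was at the start of the episode above 0.015 m or angle between held_blower's own z axis and vertical above 0.2 rad).
It fails at once if the tachometer, screwdriver or brush is shifted by more than 30 mm (distance of any of tachometer, screwdriver, brush from where it was at the start of the episode above 0.03 m).
It also fails if it takes over 42 s, if anything falls off the work surface, if the arm or the gripper's body presses on something with over 40 N, if the wrist force passes 120 N, or if a joint passes its speed limit or range.

## Robot

A 6-joint arm with a two-finger parallel gripper is mounted at the origin on a cart in front of the work surface, level with it; the furniture and walls round the work are solid. World frame = base frame: x ahead of the robot, y to its left, z up, the work surface at z = 0. Lengths are in m, angles in rad, forces in N, time in s.
With the tool pointing down it reaches from about 0.3 to 0.775 m from the base axis. Payload 14.6 kg.
Tool frame: the origin (TCP) lies at the very end of the fingers, on their centre line; the grasp point (between the pads) lies 19 mm behind it; z points along the fingers, y is the line along which they close (so a half turn about z gives the same grasp; the last joint's range is limited). The gripper opens to 94 mm and grips with 3 to 60 N. Pads are 16 mm wide; open, the fingers measure 119 mm over their backs; the gripper's body (75 mm by 177 mm) begins 78 mm behind the grasp point.
Start: joints at [1.209, 0.3, 1.521, -0, 1.321, -0.067], TCP at [0.16, 0.526, 0.178] pointing down, gripper open.
Joint ranges: [-3.03, 3.03], [-0.79, 2.21], [0.23, 2.52], [-1.04, 4.18], [0, 3.07], [-2.55, 2.55]. Speed limits (rad/s): [2.22, 2.22, 2.57, 3.14, 3.14, 3.14].

## Interface

Orientations are given as [roll, pitch, yaw] about the fixed x, y, z axes, in that order (R = Rz(yaw) Ry(pitch) Rx(roll)).
In Python, from station import telemetry, cams, hand_in, nets gives the robot as it stands.
- The arm moves only by the tool move_arm, never from a script. Its argument "increments" is a list of rows, each a list of 4 numbers: the shift along the tool's x, y, z in m, then the turn about the tool's z in rad. In form: [[tx, ty, tz, roll], ...]. A call has 1 to 20 rows; each row shifts and turns the commanded pose from where the row before left it, along the tool's axes as they then stand; what a row does not reach is not made up. A row lasts 1/8 s, in which the tool goes at most 62.5 mm and 10.7 degrees, less where a joint would pass 70% of its speed; a pose out of reach is approached as far as the arm can. A call is refused whole if a number of a shift passes 0.0625 or a number of a turn 0.188, either way. A call with a gripper value outside its range is refused whole. "grip" is the opening, from 0 (shut) to 1 (fully open), set as the call begins (left out, the last holds). The fingers move at their own pace and stop on an object; "force" is the grip in N (left out, the last holds). Time passes only in rows, so rows that do not move let the fingers close. It gives the time, the measured TCP pose, the force, the opening and the grip force at its end, in the units of the state.
- telemetry.get_obs(): the state, without advancing time (a new reading comes with each control period).
- cams.camera(name): name is "side" or "top" or "wrist"; returns the picture (400x640x3 uint8, blue, green, red); there is no depth.
- cams.camera_model(name): a dict with "intrinsics" (3x3 intrinsics, pixels), "xyz" and "attitude" of the camera in the world; the wrist camera has in their place "T_tool_cam" (4x4, takes a point from camera to tool coordinates, whose origin is the TCP and whose axes are the flange's). Camera axes: x right, y up, looking along -z (the intrinsics and any distortion apply to the point x, -y, -z); pixel columns grow to the right and rows downward; lengths in m; the calibration is good to about 2 mm. A picture is of the moment at which its call begins: read the wrist's pose just before it. camera_model takes no time and is no camera call.
- hand_in(): hands the job in; it is judged then, once.
Trained networks look in the newest picture that a camera, given by its name, has taken for a name from the list of things; names that differ only in an ending like _2 or _b are one class to them, and where a whole thing is asked for, a point or a joint stands for the part that bears it (a point fixed in the world has none). Each returns a list of dicts, best first, with "conf" (0 to 1); they miss things now and then, are a little off and sometimes report something else, mostly with a low value. They report only what shows in the picture. A call takes as long as a camera call.
- nets.search_frame(camera, query): "extent" ([left, top, right, bottom] in pixels, round what is visible of it).
- nets.mark_of(camera, query): "centre" ([column, row] in pixels: a listed point, or the origin of a listed thing).
The state is a dict: "time_s": time; "qpos": joint angles; "joint_vel": joint speeds; "tau": joint torques, N m; "ee_pos": TCP position; "eef_rot": TCP orientation; "force": force on the tool from outside, world axes, zero at the start; "moment": the same for the moment, N m; "grip_width": finger opening in m; "grip_force": force on a finger pad.
Only numpy, scipy, OpenCV 4.12 (cv2) and the standard library are available. Lean on these libraries where they do the work, as an engineer would, in place of code of your own. Each camera call takes 0.05 s, during which the arm holds its last target. There are 200 camera calls.

## Working session

There is one attempt and no reset: what is moved stays moved. The work goes in short steps, Python scripts to look and compute and a tool call to move; the robot and the scene stay as the last step left them, time stands still between calls to the robot, and variables do not carry over. Pictures are saved under pics/ and viewed, at most 10 in all, crops included, and the job is handed in when it is done.

Besides the shell and the picture viewer there is one more tool, called after "Emit:" by a JSON object that holds its "op" and its "data", one argument or row to a line. move_arm: Moves the arm, as the interface text tells. Its arguments: {"type":"object","properties":{"increments":{"type":"array"},"grip":{"type":"number"},"force":{"type":"number"}},"required":["increments"]}

```bash
mkdir -p pics
cat > h.py <<'E'
import numpy as np, cv2
from scipy.spatial.transform import Rotation as R
from station import telemetry, cams, hand_in, nets
def model(n, obs=None):
    m=cams.camera_model(n); K=np.array(m["intrinsics"])
    if "T_tool_cam" in m:
        o=obs or telemetry.get_obs(); T=np.array(m["T_tool_cam"])
        Rt=R.from_euler('xyz',o["eef_rot"]).as_matrix()
        return K,Rt@T[:3,:3],Rt@T[:3,3]+np.array(o["ee_pos"]),m
    a=np.array(m["attitude"]); Rc=a if a.shape==(3,3) else R.from_euler('xyz',a).as_matrix()
    return K,Rc,np.array(m["xyz"]),m
def ray(n,px,obs=None):
    K,Rc,c,m=model(n,obs); d=np.linalg.inv(K)@[px[0],px[1],1]
    d=Rc@(d*[1,-1,-1]); return c,d/np.linalg.norm(d)
def atz(n,px,z,obs=None):
    c,d=ray(n,px,obs); return c+d*(z-c[2])/d[2]
def tri(rs):
    A=sum(np.eye(3)-np.outer(d,d) for c,d in rs); b=sum((np.eye(3)-np.outer(d,d))@c for c,d in rs)
    return np.linalg.solve(A,b)
E
python3 - <<'E'
from h import *
np.set_printoptions(precision=4,suppress=True)
o=telemetry.get_obs(); print(o["time_s"],o["ee_pos"],o["eef_rot"],o["grip_width"])
rs={}
for n in("top","side"):
    im=cams.camera(n); cv2.imwrite(f"pics/{n}0.png",im); print(n,{k:v for k,v in cams.camera_model(n).items()})
    for q in("keeper_knob","bolt_knob","keeper_pivot","holding_fixture","held_blower","tachometer","brush"):
        r=nets.mark_of(n,q)[:2]; print(n,q,[(x["conf"],x["centre"]) for x in r])
        if r: rs.setdefault(q,[]).append(ray(n,r[0]["centre"]))
for q,v in rs.items():
    if len(v)==2: print(q,tri(v))
E
```

```text
0.0 [0.1597 0.526  0.1771] [-3.1404 -0.0001  2.8468] 0.09381906577749549
top {'intrinsics': array([[391.5649,   0.    , 323.0519],
       [  0.    , 391.5649, 203.5394],
       [  0.    ,   0.    ,   1.    ]]), 'xyz': array([ 0.391 , -0.0334,  0.9357]), 'attitude': array([ 0.1569,  0.0249, -1.5652])}
top keeper_knob [(0.61, [322.5, 183.3])]
top bolt_knob [(0.51, [232.2, 259.6]), (0.45, [322.3, 213.7])]
top keeper_pivot [(0.75, [332.6, 144.1])]
top holding_fixture [(0.68, [324.3, 174.4])]
top held_blower [(0.9, [325.3, 174.3])]
top tachometer [(0.65, [441.9, 220.6]), (0.5, [326.4, 173.8])]
top brush [(0.83, [446.6, 156.2])]
side {'intrinsics': array([[369.8592,   0.    , 316.8326],
       [  0.    , 369.8592, 199.1678],
       [  0.    ,   0.    ,   1.    ]]), 'xyz': array([ 0.3796, -0.8064,  0.4329]), 'attitude': array([ 1.1598, -0.0224, -0.1989])}
side keeper_knob [(0.86, [327.7, 197.2])]
side bolt_knob [(0.63, [296.4, 197.8])]
side keeper_pivot [(0.66, [366.2, 208.7])]
side holding_fixture [(0.92, [338.1, 225.9])]
side held_blower [(0.8, [342.4, 221.8])]
side tachometer [(0.76, [318.2, 296.4])]
side brush [(0.71, [407.8, 289.9])]
keeper_knob [ 0.5733 -0.0101  0.0816]
bolt_knob [0.4657 0.1954 0.0014]
keeper_pivot [ 0.6688 -0.0318  0.0551]
holding_fixture [ 0.6073 -0.0115  0.0027]
held_blower [ 0.6108 -0.0151  0.0144]
tachometer [ 0.4962 -0.289   0.0147]
brush [ 0.6539 -0.306   0.0204]
```

Run:
```python
from h import *
a=cv2.imread("pics/top0.png")[90:330,160:540];b=cv2.imread("pics/side0.png")[130:370,190:570]
cv2.imwrite("pics/c0.png",np.vstack([cv2.resize(a,None,fx=1.25,fy=1.25),cv2.resize(b,None,fx=1.25,fy=1.25)]))
bk=tri([ray("top",[322.3,213.7]),ray("side",[296.4,197.8])]);kk=tri([ray("top",[322.5,183.3]),ray("side",[327.7,197.2])]);pv=tri([ray("top",[332.6,144.1]),ray("side",[366.2,208.7])])
print(bk,kk,pv)
P=np.array([[62,0],[-38,0],[-106,-17]])/1e3;Q=np.array([pv,kk,bk])[:,:2]
p=P-P.mean(0);q=Q-Q.mean(0);yaw=np.arctan2((p[:,0]*q[:,1]-p[:,1]*q[:,0]).sum(),(p*q).sum())
Rm=np.array([[np.cos(yaw),-np.sin(yaw)],[np.sin(yaw),np.cos(yaw)]]);t=Q.mean(0)-Rm@P.mean(0);print(yaw,t,P@Rm.T+t-Q)
```

```text
[ 0.50084414 -0.00976626  0.08506731] [ 0.57327299 -0.01012237  0.08158279] [ 0.66877759 -0.03182799  0.0551169 ]
-0.23182154484448084 [ 0.60886898 -0.01800365] [[ 0.00043286 -0.0004202 ]
 [-0.00138749  0.00084925]
 [ 0.00095464 -0.00042905]]
```

View pics/c0.png

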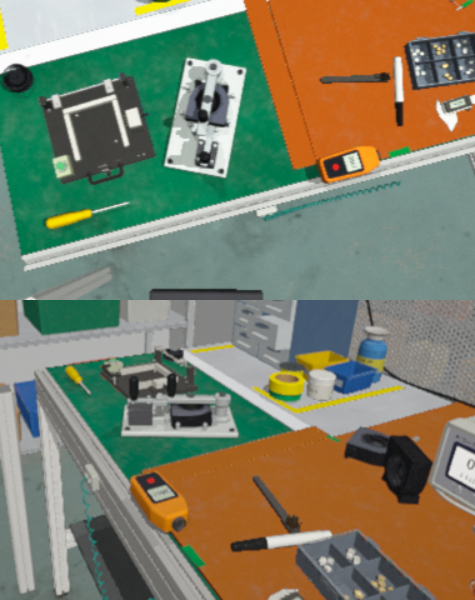

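The close crop shows the fixture with both knobs, in line with the fit (top view: bolt knob about (322,214), keeper knob about (322,183)). The tachometer and brush lie well to the right. I'm moving above the bolt knob and will close along the fixture's x.

Emit:
{"op": "move_arm", "data": {
  "increments": [
    [-0.0402,-0.0345,0,0],
    [-0.0402,-0.0345,0,0],
    [-0.0402,-0.0345,0,0],
    [-0.0402,-0.0345,0,0],
    [-0.0402,-0.0345,0,0],
    [-0.0402,-0.0345,0,0],
    [-0.0402,-0.0345,0,0],
    [-0.0402,-0.0345,0,0],
    [-0.0402,-0.0345,0,0],
    [-0.0402,-0.0345,0,0],
    [-0.0402,-0.0345,0,0],
    [-0.0402,-0.0345,0,0]
  ],
  "grip": 0.5
}}

```text
time_s: 2.3
ee_pos: [0.5019, -0.0117, 0.1778]
eef_rot: [3.141, 0.0, 2.847]
force: [0.1, 0.2, 0.0]
grip_width: 0.0473
grip_force: 0.0
```

Emit:
{"op": "move_arm", "data": {
  "increments": [
    [0,0,0,0.168],
    [0,0,0,0.168],
    [0,0,0,0.168],
    [0,0,0,0.168],
    [0,0,0,0.168],
    [0,0,0,0.168],
    [0,0,0,0.168],
    [0,0,0,0.168],
    [0,0,0,0.168],
    [0,0,0,0],
    [0,0,0,0]
  ]
}}

```text
time_s: 3.68
ee_pos: [0.5011, -0.01, 0.1777]
eef_rot: [3.142, 0.0, 1.339]
force: [-1.0, 0.5, -1.3]
grip_width: 0.0469
grip_force: 0.0
```

Run:
```python
from h import *
np.set_printoptions(precision=4,suppress=True)
o=telemetry.get_obs(); print(o["time_s"],o["ee_pos"],o["eef_rot"],o["grip_width"],o["qpos"])
im=cams.camera("wrist"); cv2.imwrite("pics/w1.png",im)
for q in("keeper_knob","bolt_knob","keeper_pivot"):
    for r in nets.mark_of("wrist",q)[:2]: print(q,r["conf"],r["centre"],atz("wrist",r["centre"],.052 if 'piv' in q else .081,o))
print(cams.camera_model("wrist")["T_tool_cam"])
```

```text
3.675 [ 0.5011 -0.01    0.1777] [3.1416 0.     1.3386] 0.04687506989460672 [-0.0931  0.191   1.6564 -0.      1.2941  0.1391]
keeper_knob 0.89 [389.0, 174.0] [ 0.5696 -0.0073  0.081 ]
keeper_pivot 0.72 [492.0, 163.8] [ 0.6732 -0.0276  0.052 ]
[[ 0.0017  0.9587  0.2843  0.0826]
 [ 1.     -0.0015 -0.0007  0.0008]
 [-0.0002  0.2843 -0.9587 -0.2075]
 [ 0.      0.      0.      1.    ]]
```

View pics/w1.png

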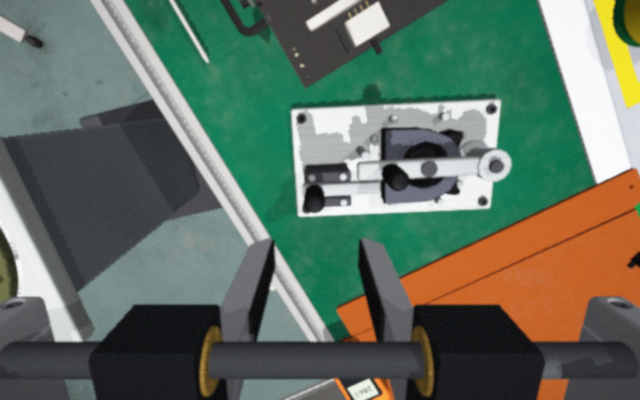

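The wrist view shows the bolt knob at about (314,198) and the keeper knob at about (393,173). The plate edges tilt about -0.04 in the image, so I'll refine the pose with this view.

Run:
```python
from h import *
np.set_printoptions(precision=4,suppress=True)
o=telemetry.get_obs()
for n,z in((( 314,191),.105),((315,207),.058),((400,173),.105),((390,189),.058),((495,164),.06)): print(n,atz("wrist",n,z,o))
D={"bolt":[("wrist",(314.5,199)),("top",(322.3,213.7)),("side",(296.4,197.8))],"knob":[("wrist",(393,175)),("top",(322.5,183.3)),("side",(327.7,197.2))]}
for k,v in D.items(): print(k,tri([ray(n,p,o) for n,p in v]))
c=[atz("wrist",p,.01,o)[:2] for p in((302,118),(491,109),(483,201),(305,209))]
for a,b in((0,1),(3,2)): d=c[b]-c[a];print(np.arctan2(d[1],d[0]),np.hypot(*d))
print(sum(c)/4)
```

```text
(314, 191) [ 0.5024 -0.0012  0.105 ]
(315, 207) [ 0.4964 -0.0292  0.058 ]
(400, 173) [ 0.5747 -0.0026  0.105 ]
(390, 189) [ 0.5717 -0.0282  0.058 ]
(495, 164) [ 0.6723 -0.0265  0.06  ]
bolt [ 0.5004 -0.0116  0.0865]
knob [ 0.5732 -0.0096  0.0812]
-0.18656634207221834 0.19782244446253108
-0.18581680779591225 0.20093404320730163
[ 0.5897 -0.0128]
```

Emit:
{"op": "move_arm", "data": {
  "increments": [
    [-0.002,0.0015,0,-0.045],
    [0,0,0.028,0],
    [0,0,0.028,0],
    [0,0,0.028,0],
    [0,0,0.0285,0],
    [0,0,0,0],
    [0,0,0,0]
  ]
}}

```text
time_s: 4.75
ee_pos: [0.5027, -0.0124, 0.0663]
eef_rot: [3.14, -0.0, 1.38]
force: [0.7, -0.1, 0.2]
grip_width: 0.0465
grip_force: 0.0
```

Run:
```python
from h import *
o=telemetry.get_obs(); print(o["ee_pos"],o["force"])
a=cams.camera("wrist")[150:,160:480]; b=cams.camera("side")[130:270,240:420]
cv2.imwrite("pics/w2.png",np.hstack([cv2.resize(a,(400,312)),cv2.resize(b,(400,312))]))
```

```text
[ 0.50269503 -0.01239167  0.06629034] [ 0.69674036 -0.12545383  0.24799206]
```

View pics/w2.png

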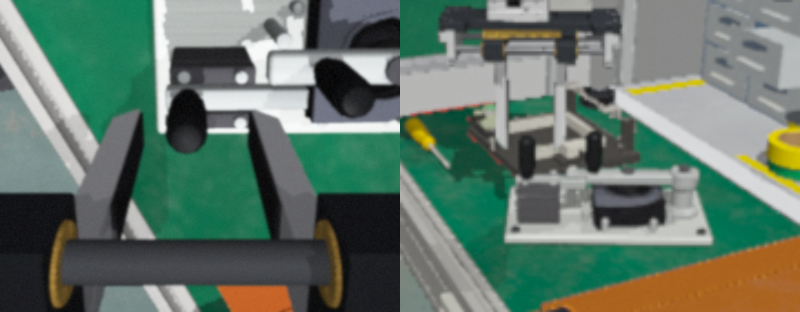

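The wrist crop shows the bolt knob (187,125) between the fingertips (140 and 250), and the side view agrees. Closing now.

Emit:
{"op": "move_arm", "data": {
  "increments": [
    [0,0,0,0],
    [0,0,0,0],
    [0,0,0,0],
    [0,0,0,0],
    [0,0,0,0]
  ],
  "grip": 0,
  "force": 15
}}

```text
time_s: 5.48
ee_pos: [0.5021, -0.0123, 0.0652]
eef_rot: [-3.142, -0.0, 1.38]
force: [-2.1, -0.6, 2.8]
grip_width: 0.0182
grip_force: 15.0
```

Emit:
{"op": "move_arm", "data": {
  "increments": [
    [0,-0.006,0,0],
    [0,-0.007,0,0],
    [0,-0.007,0,0],
    [0,-0.007,0,0],
    [0,-0.006,0,0],
    [0,0,0,0],
    [0,0,0,0]
  ]
}}

```text
time_s: 6.35
ee_pos: [0.4709, -0.0064, 0.0653]
eef_rot: [3.138, -0.0, 1.38]
force: [12.7, -4.2, -5.9]
grip_width: 0.0183
grip_force: 15.0
```

Emit:
{"op": "move_arm", "data": {
  "increments": [
    [0,0.001,0,0],
    [0,0,0,0],
    [0,0,0,0],
    [0,0,0,0],
    [0,0,-0.03,0],
    [0,0,-0.03,0],
    [0.008,0.05,0,0],
    [0.008,0.05,0,0],
    [0,0,0,0],
    [0,0,0,0]
  ],
  "grip": 0.5
}}

```text
time_s: 7.6
ee_pos: [0.5712, -0.0094, 0.1247]
eef_rot: [-3.14, 0.0, 1.38]
force: [-0.3, -0.4, 0.2]
grip_width: 0.0469
grip_force: 0.0
```

Run:
```python
from h import *
o=telemetry.get_obs(); print(o["ee_pos"],o["eef_rot"],o["force"],o["grip_width"])
im=cams.camera("wrist");cv2.imwrite("pics/w3.png",im[100:,120:520])
for q in("keeper_knob","bolt_knob"):
    for r in nets.mark_of("wrist",q)[:2]: print(q,r["conf"],r["centre"],atz("wrist",r["centre"],.081,o))
```

```text
[ 0.57115278 -0.00944273  0.12473437] [-3.14046325e+00  1.32829014e-04  1.37987934e+00] [-0.27178071 -0.43406873  0.16684039] 0.04690952253602576
keeper_knob 0.81 [316.1, 210.0] [ 0.5723025  -0.00809209  0.081     ]
bolt_knob 0.67 [190.7, 236.6] [ 0.47230298 -0.01111831  0.081     ]
```

View pics/w3.png

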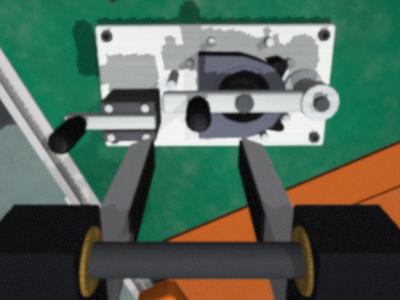

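The bolt is out, with its knob at crop (68,135). The keeper knob (198,113) lies midway between the fingers. Descending and gripping.

Emit:
{"op": "move_arm", "data": {
  "increments": [
    [0.001,0.0015,0.02,0],
    [0,0,0.02,0],
    [0,0,0.0195,0],
    [0,0,0,0]
  ]
}}

```text
time_s: 8.25
ee_pos: [0.5725, -0.0088, 0.0651]
eef_rot: [-3.14, 0.0, 1.38]
force: [0.1, -0.5, -0.3]
grip_width: 0.0469
grip_force: 0.0
```

Emit:
{"op": "move_arm", "data": {
  "increments": [
    [0,0,0,0],
    [0,0,0,0],
    [0,0,0,0],
    [0,0,0,0],
    [0,0,0,0]
  ],
  "grip": 0,
  "force": 15
}}

```text
time_s: 8.88
ee_pos: [0.5726, -0.0086, 0.066]
eef_rot: [-3.139, 0.0, 1.38]
force: [-8.3, 1.5, 6.6]
grip_width: 0.0182
grip_force: 15.0
```

Emit:
{"op": "move_arm", "data": {
  "increments": [
    [-0.008,0.0003,0,-0.08],
    [-0.008,0.0003,0,-0.08],
    [-0.008,0.0003,0,-0.08],
    [-0.008,0.0003,0,-0.08],
    [-0.008,0.0003,0,-0.08],
    [-0.008,0.0003,0,-0.08]
  ]
}}

```text
time_s: 9.62
ee_pos: [0.5753, -0.0566, 0.0661]
eef_rot: [-3.141, -0.0, 1.863]
force: [-3.5, 2.7, 4.6]
grip_width: 0.0184
grip_force: 15.0
```

Emit:
{"op": "move_arm", "data": {
  "increments": [
    [-0.008,0.0003,0,-0.08],
    [-0.008,0.0003,0,-0.08],
    [-0.008,0.0003,0,-0.08],
    [-0.008,0.0003,0,-0.08],
    [-0.008,0.0003,0,-0.08],
    [-0.008,0.0003,0,-0.08],
    [-0.008,0.0003,0,-0.08],
    [-0.008,0.0003,0,-0.08]
  ]
}}

```text
time_s: 10.62
ee_pos: [0.612, -0.1079, 0.0661]
eef_rot: [3.141, 0.0, 2.503]
force: [0.5, 3.0, 1.9]
grip_width: 0.0182
grip_force: 15.0
```

Emit:
{"op": "move_arm", "data": {
  "increments": [
    [-0.008,0.0003,0,-0.08],
    [-0.008,0.0003,0,-0.08],
    [-0.008,0.0003,0,-0.08],
    [-0.008,0.0003,0,-0.08],
    [-0.008,0.0003,0,-0.08],
    [0,0,0,0],
    [0,0,0,0]
  ]
}}

```text
time_s: 11.5
ee_pos: [0.6481, -0.1245, 0.0661]
eef_rot: [3.141, 0.001, 2.9]
force: [2.3, 4.9, 2.5]
grip_width: 0.0185
grip_force: 15.0
```

Emit:
{"op": "move_arm", "data": {
  "increments": [
    [-0.008,0.0003,0,-0.08],
    [-0.002,0,0,0],
    [0,0,0,0]
  ]
}}

```text
time_s: 11.88
ee_pos: [0.6562, -0.126, 0.0659]
eef_rot: [3.14, -0.004, 2.98]
force: [-11.8, 7.5, 8.9]
grip_width: 0.0183
grip_force: 15.0
```

Force is rising against the swing, so the arm is at its stop. Releasing and lifting.

Emit:
{"op": "move_arm", "data": {
  "increments": [
    [0.001,0,0,0],
    [0,0,0,0],
    [0,0,0,0],
    [0,0,0,0],
    [0,0,-0.03,0],
    [0,0,-0.04,0],
    [0,0,-0.04,0],
    [0,0,-0.02,0],
    [0,0,0,0],
    [0,0,0,0]
  ],
  "grip": 0.5
}}

```text
time_s: 13.12
ee_pos: [0.656, -0.1269, 0.1941]
eef_rot: [3.141, -0.002, 2.98]
force: [-0.1, -0.7, 0.2]
grip_width: 0.0468
grip_force: 0.0
```

Run:
```python
from h import *
o=telemetry.get_obs(); print(o["time_s"],o["ee_pos"],o["force"],o["grip_width"])
im=cams.camera("wrist");P={}
for q in("keeper_knob","bolt_knob","keeper_pivot"):
    for r in nets.mark_of("wrist",q)[:1]: P[q]=atz("wrist",r["centre"],.052 if 'piv' in q else .081,o);print(q,r["conf"],r["centre"],P[q])
b=cams.camera("top")[80:330,180:500]
cv2.imwrite("pics/w4.png",np.hstack([cv2.resize(im,(400,250)),cv2.resize(b,(320,250))]))
```

```text
13.125 [ 0.65600572 -0.12692939  0.19414775] [-0.0935454  -0.71142514  0.2243473 ] 0.04680621495146018
keeper_knob 0.68 [315.7, 187.4] [ 0.65415903 -0.12761842  0.081     ]
keeper_pivot 0.89 [412.2, 179.4] [ 0.66883107 -0.02916756  0.052     ]
```

View pics/w4.png

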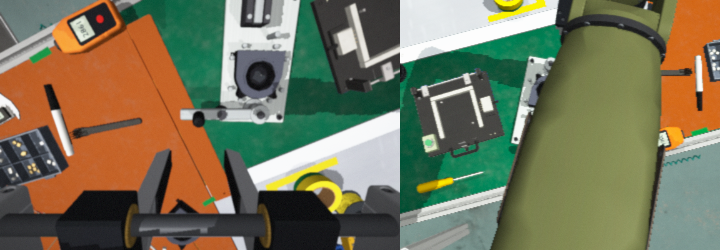

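The wrist view shows the arm perpendicular to the plate (about 1.6 rad, knob at (198,118)), the blower uncovered and in place at (258,75), and the tools where they were.

```bash
python3 -c "
from station import hand_in
print(hand_in())"
```

```text
the job is handed in; nothing more can be done
None
```

The job is handed in: the lock bolt is drawn about 32 mm to its stop, the keeper arm stands at its open stop (about 1.6 rad), the blower still lies uncovered in the fixture, the tools in view were undisturbed, and the gripper is clear; no verdict was returned.

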